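# Line up the violin maker's finger planes by size

## Task

Put the four brass finger planes away on the rack in order of size, one on each cork pad: the shortest on the pad at the end where the amber varnish jar stands, then each next longer one along the row, the longest at the end by the brass dish. Stand each on its sole in the middle of its pad, lying straight along the pad's long side (nose to the front or to the back, as you like), and leave the jar and the dish standing where they are.

Things in the scene. Friction and masses are not known exactly. Their poses are not given: they have to be found in the camera images.
- plane_tiny: Brass finger plane, the shortest of four: oval sole 32 mm long (its x), 18 mm wide (y), 5 mm thick; two flat upright side walls along x, 18 mm over their outsides, 19 mm long, 17 mm high from the underside; wooden wedge and steel blade between them. Loose, about 60 g. Grip across the walls at mid-length. Origin: centre of the underside; starts standing on the bench.
- plane_small: Brass finger plane, second shortest of four: oval sole 46 mm long (its x), 24 mm wide (y), 5 mm thick; two flat upright side walls along x, 24 mm over their outsides, 28 mm long, 21 mm high from the underside; wooden wedge and steel blade between them. Loose, about 110 g. Grip across the walls at mid-length. Origin: centre of the underside; starts standing on the bench.
- plane_medium: Brass finger plane, second longest of four: oval sole 60 mm long (its x), 30 mm wide (y), 5 mm thick; two flat upright side walls along x, 30 mm over their outsides, 36 mm long, 26 mm high from the underside; wooden wedge and steel blade between them. Loose, about 200 g. Grip across the walls at mid-length. Origin: centre of the underside; starts standing on the bench.
- plane_large: Brass finger plane, the longest of four: oval sole 76 mm long (its x), 38 mm wide (y), 5 mm thick; two flat upright side walls along x, 38 mm over their outsides, 46 mm long, 31 mm high from the underside; wooden wedge and steel blade between them. Loose, about 350 g. Grip across the walls at mid-length. Origin: centre of the underside; starts standing on the bench.
- pad_1: Fixed cork pad, leftmost (furthest towards +y) of four alike in a row on a dark wooden rack; 86 mm (its x, across the row) by 48 mm (y, along it), 3 mm thick, 85 mm between centres. Origin: centre of its underside, 15 mm above the bench (top at 18 mm). A fence along the rack's far side begins 50 mm from pad centres and stands 8 mm above the pads.
- pad_2: Fixed cork pad, second from the left of four alike in a row on a dark wooden rack; 86 mm (its x, across the row) by 48 mm (y, along it), 3 mm thick, 85 mm between centres. Origin: centre of its underside, 15 mm above the bench (top at 18 mm). A fence along the rack's far side begins 50 mm from pad centres and stands 8 mm above the pads.
- pad_3: Fixed cork pad, third from the left of four alike in a row on a dark wooden rack; 86 mm (its x, across the row) by 48 mm (y, along it), 3 mm thick, 85 mm between centres. Origin: centre of its underside, 15 mm above the bench (top at 18 mm). A fence along the rack's far side begins 50 mm from pad centres and stands 8 mm above the pads.
- pad_4: Fixed cork pad, rightmost (furthest towards -y) of four alike in a row on a dark wooden rack; 86 mm (its x, across the row) by 48 mm (y, along it), 3 mm thick, 85 mm between centres. Origin: centre of its underside, 15 mm above the bench (top at 18 mm). A fence along the rack's far side begins 50 mm from pad centres and stands 8 mm above the pads.
- varnish_jar: Small closed amber glass jar with a black cap, 48 mm in diameter, 55 mm tall, loose, standing on the bench just off one end of the rack, about 100 mm from the last pad's centre: beside pad_1 or beside pad_4, changing from start to start. Origin: centre of its underside.
- brass_dish: Small open brass dish, 54 mm in diameter, 22 mm tall, loose, on the bench just off the other end of the rack from the jar. Origin: centre of its underside. (A paint brush also lies on the bench beyond the rack; it plays no part.)

How it is judged:
By the outcome, as a careful person would: the job done as asked, in the order asked, and still so for the second after the job is handed in, with the robot touching nothing.
It also fails if it takes over 120 s, if anything falls off the work surface, if the arm or the gripper's body presses on something with over 40 N, if the wrist force passes 120 N, or if a joint passes its speed limit or range.

## Robot

A 6-joint arm with a two-finger parallel gripper is mounted at the origin on the work surface. World frame = base frame: x ahead of the robot, y to its left, z up, the work surface at z = 0. Lengths are in m, angles in rad, forces in N, time in s.
With the tool pointing down it reaches from about 0.275 to 0.75 m from the base axis. Payload 10.2 kg.
Tool frame: the origin (TCP) lies midway between the tips of the shut fingers; the grasp point (between the pads) lies 19 mm behind it (manip.grip_depth is the distance from the TCP to the grasp point, in m); z points along the fingers, y is the direction in which the jaws open and shut (so a half turn about z gives the same grasp; the last joint's range is limited). The gripper opens to 88 mm and grips with 3 to 60 N. Pads are 18 mm wide; open, the fingers measure 123 mm over their backs; the gripper's body (75 mm by 187 mm) begins 45 mm behind the grasp point.
Start: joints at [-1.408, 0.313, 1.498, -0, 1.331, -0.223], TCP at [0.198, -0.486, 0.239] pointing down, gripper open.
Joint ranges: [-2.94, 2.94], [-0.97, 2.17], [0.19, 2.56], [-1.23, 4.37], [0.02, 3.11], [-2.88, 2.88]. Speed limits (rad/s): [2.39, 2.39, 3.01, 3.14, 3.14, 3.14].

## Interface

Orientations are given as a unit quaternion [w, x, y, z].
In Python, from bench import read_state, viewer, job, manip gives the robot as it stands.
- The arm moves only by the tool servo_tool, never from a script. Its argument "moves" is a list that holds one entry, the list of rows, each a list of 4 numbers: the shift along the tool's x, y, z in mm, then the turn about the tool's z in degrees. In form: [[[tx, ty, tz, turn], ...]]. A call has 1 to 20 rows; each row shifts and turns the pose as measured when the row begins, along the tool's axes as they then stand; what a row does not reach is not made up. A row lasts 1/12 s, in which the tool goes at most 41.7 mm and 7.16 degrees, less where a joint would pass 70% of its speed; a pose out of reach is approached as far as the arm can. A call with a gripper value outside its range is refused whole. "fingers" is the closure, from 0 (fully open) to 1 (shut), set as the call begins (left out, the last holds). The fingers move at their own pace and stop on an object; "squeeze" is the grip in N (left out, the last holds). Time passes only in rows, so rows that do not move let the fingers close. It gives the time, the measured TCP pose, the force and the opening at its end, in the units of the state.
- read_state(): the state, without advancing time (a new reading comes with each control period).
- viewer.camera(name): name is "scene" or "side" or "wrist"; returns (picture, depth): 384x512x3 uint8, red, green, blue; 384x512 float32, m along the optical axis (not along the pixel's ray), 0 where there is no reading.
- viewer.camera_model(name): a dict with "vfov" (degrees; the focal length in pixels is half the picture's height over the tangent of half this angle, whatever the lens; pixels are square), "cx", "cy" (the principal point, pixels), "k1" (the pictures are not rectified: a ray, as slopes to the right and down, at radius r is drawn at 1 + k1 r^2 times it, then the intrinsics apply), "T" (4x4, takes a point from camera to world coordinates). Camera axes: x right, y down, z forward; pixel columns grow to the right and rows downward; lengths in m; the calibration is good to about 2 mm. A picture is of the moment at which its call begins: read the wrist's pose just before it. camera_model takes no time and is no camera call; for the wrist camera it gives the pose at the moment of the call.
- job.close_job(): hands the job in, once; it reports no verdict.
The state is a dict: "time_s": time; "joint_positions": joint angles; "joint_velocities": joint speeds; "joint_torque": joint torques, N m; "ee_pos": TCP position; "orientation": TCP orientation; "force": force on the tool from outside, world axes, zero at the start; "moment": the same for the moment, N m; "opening": opening from 0.0 (shut) to 1.0 (fully open).
Only numpy, scipy, OpenCV 4.12 (cv2) and the standard library are available. Lean on these libraries where they do the work, as an engineer would, in place of code of your own. Each camera call takes 0.05 s, during which the arm holds its last target.

## Working session

There is one attempt and no reset: what is moved stays moved. The work goes in short steps, Python scripts to look and compute and a tool call to move; the robot and the scene stay as the last step left them, time stands still between calls to the robot, and variables do not carry over. Pictures are saved under pics/ and viewed, and the job is handed in when it is done.

Besides the shell and the picture viewer there is one more tool, called after "Request:" by a JSON object that holds its "method" and its "body", one argument or row to a line. servo_tool: Moves the arm, as the interface text tells. Its arguments: {"type":"object","properties":{"moves":{"type":"array","items":{"type":"array","items":{"type":"array","items":{"type":"number"}}}},"fingers":{"type":"number"},"squeeze":{"type":"number"}},"required":["moves"]}

```bash
ls; mkdir -p pics
python3 - <<'E'
from bench import read_state, viewer, job, manip
import cv2
print(read_state()); print(manip.grip_depth)
for n in ("scene","side"):
    p,d=viewer.camera(n); cv2.imwrite(f"pics/{n}0.png",p[:,:,::-1])
    print(viewer.camera_model(n))
E
```

```text
pics
{'time_s': 0.0, 'joint_positions': array([-1.40843352e+00,  3.13440364e-01,  1.49841739e+00, -5.45808204e-05,
        1.33097011e+00, -2.23406765e-01]), 'joint_velocities': array([ 0.00028092, -0.00121485, -0.00041083, -0.00070503,  0.00120898,
        0.00294736]), 'joint_torque': array([-1.36079336e-03, -4.02210760e+01, -2.52271467e+01,  6.93939859e-02,
        3.52096197e-02, -8.88063119e-05]), 'ee_pos': array([ 0.19747671, -0.48618912,  0.23817341]), 'orientation': array([-6.18125029e-04,  9.81453899e-01,  1.91697318e-01, -7.64542041e-06]), 'force': array([-0.66497039, -0.48351825, -0.20652299]), 'moment': array([0.02095261, 0.03077355, 0.00722683]), 'opening': 1.0007591431951672}
0.0187
{'vfov': 55.837513405410405, 'cx': 256.2104513624048, 'cy': 192.27781475522437, 'k1': -0.021469561669021062, 'T': array([[-0.20016275,  0.63598003, -0.74529476,  1.12207676],
       [ 0.97958112,  0.14454783, -0.13973816,  0.1437077 ],
       [ 0.01886006, -0.75804705, -0.65192712,  0.53666151],
       [ 0.        ,  0.        ,  0.        ,  1.        ]])}
{'vfov': 57.28076426889287, 'cx': 256.37508357601973, 'cy': 201.53525002023113, 'k1': -0.02116174998980427, 'T': array([[ 0.86232672, -0.34230714,  0.37311989,  0.2745207 ],
       [-0.50599684, -0.55494057,  0.66030914, -0.43996042],
       [-0.01896917, -0.7581997 , -0.65174641,  0.54142476],
       [ 0.        ,  0.        ,  0.        ,  1.        ]])}
```

View pics/scene0.png

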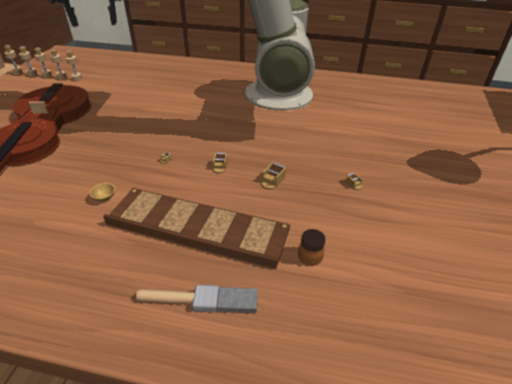

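View pics/side0.png

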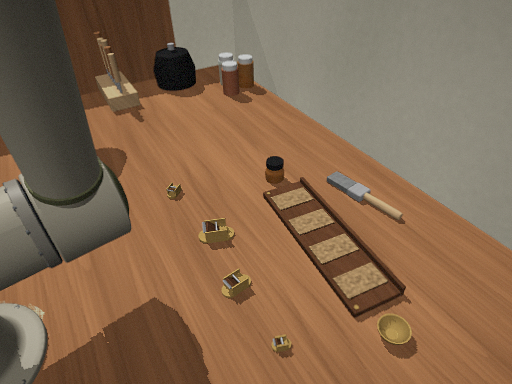

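```bash
cat > h.py <<'E'
from bench import read_state, viewer, job, manip
import cv2, numpy as np
def model(n):
    m=viewer.camera_model(n); f=192/np.tan(np.radians(m['vfov'])/2); return m,f
def rays(m,f,u,v):
    K=np.array([[f,0,m['cx']],[0,f,m['cy']],[0,0,1]])
    pts=np.stack([np.ravel(u),np.ravel(v)],1).astype(float).reshape(-1,1,2)
    return cv2.undistortPoints(pts,K,np.array([m['k1'],0,0,0,0.])).reshape(-1,2)
def plane(m,f,u,v,z):
    r=rays(m,f,u,v); T=m['T']; d=np.c_[r,np.ones(len(r))]@T[:3,:3].T; o=T[:3,3]
    return o+d*((z-o[2])/d[:,2])[:,None]
def cloud(m,f,depth):
    v,u=np.mgrid[:384,:512]; r=rays(m,f,u,v); D=depth.ravel()
    P=(np.c_[r,np.ones(len(r))]*D[:,None])@m['T'][:3,:3].T+m['T'][:3,3]
    P[D==0]=np.nan
    return P.reshape(384,512,3)
E
python3 - <<'E'
from h import *
for n in ("scene","side"):
    m,f=model(n); p,d=viewer.camera(n); P=cloud(m,f,d)
    hsv=cv2.cvtColor(p,cv2.COLOR_RGB2HSV)
    X,Y,Z=P[...,0],P[...,1],P[...,2]
    reg=(X>.2)&(X<.75)&(Y>-.45)&(Y<.4)
    print(n,"bench z",np.nanmedian(Z[reg]))
    mk=(reg&(Z>.006)&(Z<.07)).astype(np.uint8)
    k,l,s,c=cv2.connectedComponentsWithStats(mk)
    for i in range(1,k):
        if s[i,4]<15: continue
        q=P[l==i]; pc=q[:,:2]-q[:,:2].mean(0); w,V=np.linalg.eigh(pc.T@pc)
        print(c[i].round(),s[i,4],q.mean(0).round(3),"min",q.min(0).round(3),"max",q.max(0).round(3),np.median(hsv[l==i],axis=0),"ang",round(np.degrees(np.arctan2(V[1,1],V[0,1]))))
E
```

```text
scene bench z 0.001042869964158477
[166. 157.] 78 [ 0.441 -0.215  0.013] min [ 0.428 -0.227  0.006] max [ 0.454 -0.204  0.019] [ 18. 137. 125.] ang 145
[220. 161.] 216 [ 0.435 -0.077  0.019] min [ 0.41  -0.094  0.006] max [ 0.456 -0.06   0.03 ] [ 17. 138. 121.] ang -174
[274. 174.] 408 [0.46  0.06  0.022] min [0.429 0.036 0.006] max [0.492 0.085 0.035] [ 17. 138. 119.] ang 152
[354. 180.] 162 [0.432 0.245 0.016] min [0.413 0.228 0.006] max [0.449 0.264 0.024] [ 17.  139.  120.5] ang 70
[102. 191.] 326 [ 0.599 -0.299  0.016] min [ 0.575 -0.32   0.006] max [ 0.629 -0.268  0.024] [ 18. 138. 164.] ang -142
[201. 226.] 7489 [ 0.652 -0.056  0.018] min [ 0.572 -0.251  0.006] max [0.714 0.118 0.029] [ 12. 134. 102.] ang 84
[312. 247.] 810 [0.68  0.165 0.04 ] min [0.649 0.142 0.006] max [0.694 0.189 0.058] [ 11. 134.  65.] ang 90
side bench z 0.0005263767023387933
[274. 169.] 434 [0.663 0.154 0.037] min [0.645 0.139 0.006] max [0.692 0.185 0.057] [ 14. 163.  71.] ang 141
[335. 248.] 7752 [ 0.637 -0.101  0.017] min [ 0.569 -0.252  0.006] max [0.711 0.117 0.028] [ 13. 141. 104.] ang 84
[173. 188.] 105 [0.429 0.241 0.016] min [0.412 0.225 0.006] max [0.448 0.262 0.022] [ 19. 142.  92.] ang 65
[215. 229.] 482 [0.454 0.056 0.023] min [0.427 0.033 0.006] max [0.483 0.085 0.034] [ 19. 145. 104.] ang -143
[236. 281.] 399 [ 0.43  -0.082  0.02 ] min [ 0.409 -0.097  0.006] max [ 0.455 -0.062  0.029] [ 19. 144.  97.] ang -150
[394. 328.] 693 [ 0.607 -0.293  0.016] min [ 0.575 -0.321  0.006] max [ 0.629 -0.268  0.024] [ 19. 141. 149.] ang 111
[281. 342.] 182 [ 0.437 -0.218  0.014] min [ 0.425 -0.228  0.006] max [ 0.45  -0.208  0.02 ] [ 19. 141. 120.] ang 179
```

Run:
```python
from h import *
s=read_state(); m,f=model("wrist"); print(m, s['ee_pos'],s['orientation'])
p,d=viewer.camera("wrist"); cv2.imwrite("pics/w0.png",p[:,:,::-1])
for n in ("scene","side"):
    m,f=model(n); p,d=viewer.camera(n); P=cloud(m,f,d)
    hsv=cv2.cvtColor(p,cv2.COLOR_RGB2HSV)
    mk=((P[...,2]>.008)&(P[...,2]<.025)&(P[...,0]>.55)&(P[...,0]<.73)&(abs(P[...,1]+.06)<.2)&(hsv[...,2]>115)).astype(np.uint8)
    mk=cv2.morphologyEx(mk,cv2.MORPH_OPEN,np.ones((3,3),np.uint8)); mk=cv2.morphologyEx(mk,cv2.MORPH_CLOSE,np.ones((5,5),np.uint8))
    for c in cv2.findContours(mk,cv2.RETR_EXTERNAL,cv2.CHAIN_APPROX_NONE)[0]:
        if cv2.contourArea(c)<200: continue
        q=plane(m,f,c[:,0,0],c[:,0,1],.018)[:,:2]
        r=cv2.minAreaRect((q*1000).astype(np.float32)); print(n,[np.round(x,1) for x in r])
```

```text
{'vfov': 71.61218318997659, 'cx': 256.6752553172935, 'cy': 192.36758995096434, 'k1': -0.0014027219202648478, 'T': array([[ 3.75493215e-01, -8.92897620e-01, -2.48472707e-01,
         2.61863549e-01],
       [-9.26825077e-01, -3.61848925e-01, -1.00302705e-01,
        -4.60463329e-01],
       [-3.49535937e-04,  2.67953721e-01, -9.63431721e-01,
         3.84913945e-01],
       [ 0.00000000e+00,  0.00000000e+00,  0.00000000e+00,
         1.00000000e+00]])} [ 0.19752527 -0.48627917  0.23840527] [-3.76861080e-04  9.81455135e-01  1.91691616e-01  9.95268653e-06]
scene [array([648.7,  60.4]), array([50.1, 89.2]), np.float64(84.5)]
scene [array([640.1, -24.5]), array([50.1, 89.2]), np.float64(84.7)]
scene [array([ 631.5, -109.1]), array([51.5, 89.1]), np.float64(84.6)]
scene [array([ 622.8, -195.6]), array([54.8, 89. ]), np.float64(84.7)]
side [array([ 624.8, -193.4]), array([49. , 87.2]), np.float64(84.1)]
side [array([ 633.3, -108.9]), array([48.5, 87.4]), np.float64(83.9)]
side [array([641.9, -24.6]), array([48.1, 86.8]), np.float64(83.7)]
side [array([650.5,  60.2]), array([49.1, 87.5]), np.float64(84.6)]
```

View pics/w0.png

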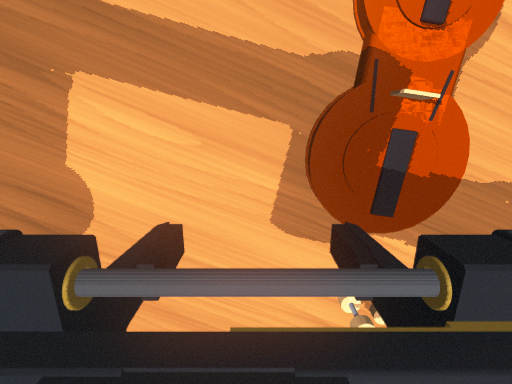

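```bash
cat >> h.py <<'E'
def yaw(s=None):
    w,x,y,z=(s or read_state())['orientation']; return np.degrees(np.arctan2(2*(x*y+w*z),1-2*(y*y+z*z)))
def go(x,y,z,yw=None):
    "tool-frame shift mm to world target (m), done before turning; turn (deg) to yaw yw (mod 180)"
    s=read_state(); a=yaw(s); w,qx,qy,qz=s['orientation']
    R=np.array([[1-2*(qy*qy+qz*qz),2*(qx*qy-w*qz),2*(qx*qz+w*qy)],[2*(qx*qy+w*qz),1-2*(qx*qx+qz*qz),2*(qy*qz-w*qx)],[2*(qx*qz-w*qy),2*(qy*qz+w*qx),1-2*(qx*qx+qy*qy)]])
    d=R.T@(np.array([x,y,z])-s['ee_pos'])*1000
    t=None if yw is None else (-(yw-a)+90)%180-90
    print("t",round(s['time_s'],2),"tcp",s['ee_pos'].round(4),"yaw",round(a,2),"tool z",R[:,2].round(3),"| shift",d.round(1),"turn",None if t is None else round(t,1),"F",s['force'].round(1),"open",round(s['opening'],3),"q6",round(np.degrees(s['joint_positions'][5])))
E
python3 - <<'E'
from h import *
go(.439,-.217,.2,0)
E
```

```text
t 0.35 tcp [ 0.1975 -0.4864  0.2386] yaw 22.11 tool z [-0.  0. -1.] | shift [ 325.1 -158.7   38.7] turn 22.1 F [-0.   0.9 -0. ] open 1.0 q6 -13
```

Request:
{"method": "servo_tool", "body": {
  "moves": [
    [[32, -16, 4, 0], [32, -16, 4, 0], [32, -16, 4, 0], [32, -16, 4, 0], [32, -16, 4, 0], [32, -16, 4, 0], [32, -16, 4, 0], [32, -16, 4, 0], [32, -16, 4, 0], [32, -16, 3, 0], [0, 0, 0, 0], [0, 0, 0, 0]]
  ]
}}

```text
time_s: 1.35
ee_pos: [0.443, -0.2058, 0.197]
orientation: [0.001, 0.982, 0.19, 0.0]
force: [-0.9, -0.2, -0.3]
opening: 1.0
```

```bash
cat >> h.py <<'E'
def look(name,H,L,W,cx,cy):
    s=read_state(); m,f=model("wrist"); p,d=viewer.camera("wrist"); P=cloud(m,f,d)
    cv2.imwrite(f"pics/{name}.png",p[:,:,::-1])
    X,Y,Z=P[...,0],P[...,1],P[...,2]
    near=(np.hypot(X-cx,Y-cy)<.06)
    print("bench",np.nanmedian(Z[near&(Z<.004)]).round(4))
    wall=near&(Z>.55*H)&(Z<H+.012)
    q=(P[wall][:,:2]*1000).astype(np.float32); r=cv2.minAreaRect(q); print("upper pts",len(q),[np.round(v,1) for v in r], "zmax",np.nanmax(Z[wall]).round(4))
    allm=near&(Z>.0025)&(Z<H+.012)
    q=(P[allm][:,:2]*1000).astype(np.float32); r=cv2.minAreaRect(q); print("all pts",len(q),[np.round(v,1) for v in r])
    mk=allm.astype(np.uint8); k,l,st,c=cv2.connectedComponentsWithStats(mk); print("px",[(c[i].round(),st[i,4]) for i in range(1,k) if st[i,4]>10])
    # wall-top ends: top 3 mm
    top=near&(Z>H-.003)&(Z<H+.004)
    q=(P[top][:,:2]*1000).astype(np.float32)
    if len(q)>5: print("top pts",len(q),[np.round(v,1) for v in cv2.minAreaRect(q)])
E
python3 - <<'E'
from h import *
go(.439,-.217,.2,0)
look("tiny1",.017,.032,.018,.439,-.217)
E
```

```text
t 1.35 tcp [ 0.443  -0.2058  0.197 ] yaw 21.89 tool z [ 0.    -0.002 -1.   ] | shift [-7.9  9.  -2.9] turn 21.9 F [-0.9 -0.2 -0.3] open 1.0 q6 29
bench 0.0006
upper pts 254 [array([ 437.6, -216. ]), array([18. , 23.1]), np.float64(69.6)] zmax 0.0197
all pts 353 [array([ 437.9, -215.1]), array([90.8, 99.1]), np.float64(70.1)]
px [(array([263., 180.]), np.int32(331))]
top pts 178 [array([ 437.6, -216. ]), array([18. , 23.1]), np.float64(69.6)]
```

```bash
ls pics
```

```text
scene0.png
side0.png
tiny1.png
w0.png
```

View pics/tiny1.png

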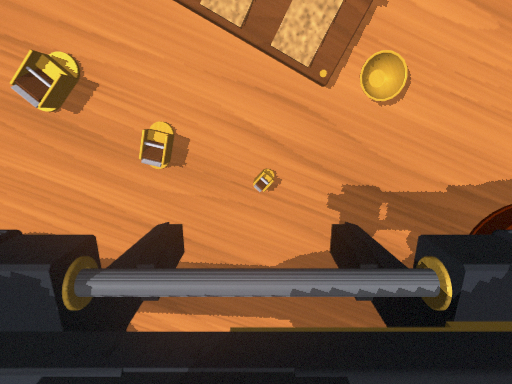

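Request:
{"method": "servo_tool", "body": {
  "moves": [
    [[-6, 7, 20, 0], [-1, 2, 20, 0], [0, 0, 20, 7], [0, 0, 20, 7], [0, 0, 15, 7], [0, 0, 0, 7], [0, 0, 0, 7], [0, 0, 0, 7], [0, 0, 0, 0], [0, 0, 0, 0]]
  ]
}}

```text
time_s: 2.23
ee_pos: [0.4335, -0.2289, 0.0994]
orientation: [0.002, 0.982, -0.188, 0.002]
force: [-0.2, -1.4, 0.1]
opening: 1.004
```

Run:
```python
from h import *
look("tiny2",.017,.032,.018,.438,-.216)
go(.4376,-.216,.1,-20.4)
```

```text
bench 0.0005
upper pts 485 [array([ 438., -216.]), array([17.8, 22.9]), np.float64(69.3)] zmax 0.02
all pts 635 [array([ 442.8, -231.7]), array([102.3,  82.9]), np.float64(29.6)]
px [(array([242., 195.]), np.int32(619))]
top pts 346 [array([ 437.9, -215.9]), array([17.8, 22.7]), np.float64(69.2)]
t 2.28 tcp [ 0.4336 -0.2289  0.0995] yaw -21.64 tool z [ 0.003 -0.005 -1.   ] | shift [ -1.  -13.5  -0.6] turn -1.2 F [ 0.3 -0.9 -0.4] open 1.001 q6 70
```

View pics/tiny2.png

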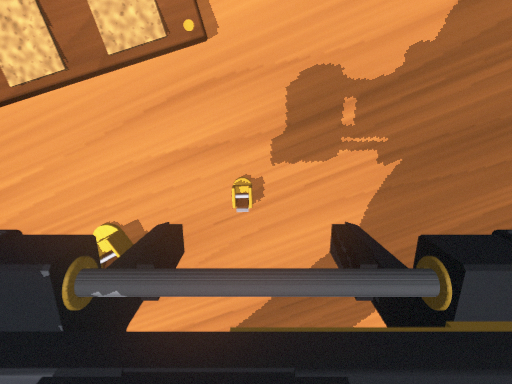

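```bash
cat >> h.py <<'E'
def axis(name,H,cx,cy,ang,rad=.05,z0=0.):
    "profile in plane frame: along/across extents by layer"
    m,f=model("wrist"); p,d=viewer.camera("wrist"); P=cloud(m,f,d)
    cv2.imwrite(f"pics/{name}.png",p[:,:,::-1])
    hsv=cv2.cvtColor(p,cv2.COLOR_RGB2HSV); brass=(hsv[...,0]>=18)&(hsv[...,0]<=32)&(hsv[...,1]>120)
    a=np.radians(ang); D=P[...,:2]-[cx,cy]; al=(D@[np.cos(a),np.sin(a)])*1000; ac=(D@[-np.sin(a),np.cos(a)])*1000
    Z=P[...,2]-z0; n=(np.hypot(al,ac)<rad*1000)
    for lab,mk in (("sole",n&(Z>.003)&(Z<.0085)&brass),("walltop brass",n&(Z>H-.003)&(Z<H+.005)&brass),("top all",n&(Z>H-.004)&(Z<H+.005))):
        if mk.sum()>3: print(lab,mk.sum(),"along",np.percentile(al[mk],[1,99]).round(1),"across",np.percentile(ac[mk],[1,99]).round(1))
E
python3 - <<'E'
from h import *
axis("tiny3",.017,.438,-.216,-20.7,.03)
E
```

```text
sole 107 along [11.  17.4] across [-7.8  7.9]
walltop brass 137 along [-6.8 11.2] across [-8.8  8.6]
top all 362 along [-10.9  11.1] across [-8.8  8.6]
```

Request:
{"method": "servo_tool", "body": {
  "moves": [
    [[1, -13, 15, -1], [0, 0, 15, 0], [0, 0, 15, 0], [0, 0, 5, 0], [0, 0, 0, 0], [0, 0, 0, 0]]
  ],
  "fingers": 0.4
}}

```text
time_s: 2.83
ee_pos: [0.4403, -0.2189, 0.0497]
orientation: [0.003, 0.985, -0.173, 0.004]
force: [0.3, 0.0, -0.1]
opening: 0.6
```

Run:
```python
from h import *
go(.4396,-.2167,.003,-20.7)
axis("tiny4",.017,.4396,-.2167,-20.7,.03)
```

```text
t 2.83 tcp [ 0.4403 -0.2189  0.0497] yaw -19.9 tool z [ 0.006 -0.008 -1.   ] | shift [-1.8 -2.1 46.7] turn 0.8 F [ 0.3  0.  -0.1] open 0.6 q6 70
sole 169 along [-11.4  15.8] across [-8.   7.3]
walltop brass 204 along [-9.4  9.6] across [-8.7  8.8]
top all 555 along [-12.7   9.4] across [-8.7  8.7]
```

View pics/tiny4.png

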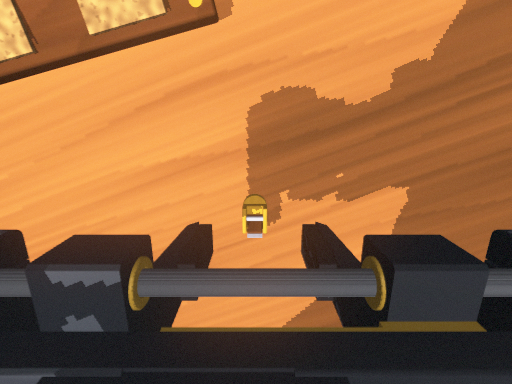

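Request:
{"method": "servo_tool", "body": {
  "moves": [
    [[-2, -2, 12, 1], [0, 0, 12, 0], [0, 0, 10, 0], [0, 0, 6, 0], [0, 0, 3, 0], [0, 0, 0, 0], [0, 0, 0, 0]]
  ]
}}

```text
time_s: 3.47
ee_pos: [0.4417, -0.2192, 0.0093]
orientation: [0.006, 0.983, -0.181, 0.008]
force: [-0.2, -0.2, 0.1]
opening: 0.601
```

Run:
```python
from h import *
go(.4396,-.2167,.003,-20.7)
```

```text
t 3.47 tcp [ 0.4417 -0.2192  0.0093] yaw -20.83 tool z [ 0.013 -0.014 -1.   ] | shift [-2.9 -1.6  6.2] turn -0.1 F [-0.2 -0.2  0.1] open 0.601 q6 71
```

Request:
{"method": "servo_tool", "body": {
  "moves": [
    [[-3, -1, 6, 0], [0, 0, 0, 0]]
  ]
}}

```text
time_s: 3.63
ee_pos: [0.4395, -0.2175, 0.0035]
orientation: [0.006, 0.983, -0.181, 0.008]
force: [-0.0, 0.3, 0.1]
opening: 0.599
```

Run:
```python
from h import *
go(.4396,-.2167,.003,-20.7)
```

```text
t 3.63 tcp [ 0.4395 -0.2175  0.0035] yaw -20.83 tool z [ 0.014 -0.015 -1.   ] | shift [-0.2 -0.7  0.5] turn -0.1 F [-0.   0.3  0.1] open 0.599 q6 71
```

Close on the tiny plane.

Request:
{"method": "servo_tool", "body": {
  "moves": [
    [[0, 0, 0, 0], [0, 0, 0, 0], [0, 0, 0, 0], [0, 0, 0, 0], [0, 0, 0, 0], [0, 0, 0, 0], [0, 0, 0, 0], [0, 0, 0, 0]]
  ],
  "fingers": 1.0,
  "squeeze": 15
}}

```text
time_s: 4.3
ee_pos: [0.4397, -0.2176, 0.0041]
orientation: [0.006, 0.983, -0.181, 0.009]
force: [0.0, -0.6, -0.0]
opening: 0.202
```

Run:
```python
from h import *
go(.4396,-.2167,.1,-5.7)
```

```text
t 4.3 tcp [ 0.4397 -0.2176  0.0041] yaw -20.81 tool z [ 0.015 -0.015 -1.   ] | shift [  1.4   0.1 -95.9] turn -15.1 F [ 0.  -0.6 -0. ] open 0.202 q6 71
```

Request:
{"method": "servo_tool", "body": {
  "moves": [
    [[0, 0, -25, 0], [0, 0, -30, 0], [0, 0, -30, 0], [0, 0, -20, 0], [0, 0, 0, -5], [0, 0, 0, -5], [0, 0, 0, -5], [0, 0, 0, 0]]
  ]
}}

```text
time_s: 4.97
ee_pos: [0.4375, -0.2155, 0.1141]
orientation: [0.007, 0.999, -0.045, 0.007]
force: [-0.2, -0.8, -1.4]
opening: 0.203
```

Run:
```python
from h import *
go(.6496,.0603,.1,-5.7)
```

```text
t 4.97 tcp [ 0.4375 -0.2155  0.1141] yaw -5.18 tool z [ 0.014 -0.014 -1.   ] | shift [ 186.1 -294.    13. ] turn 0.5 F [-0.2 -0.8 -1.4] open 0.203 q6 55
```

Request:
{"method": "servo_tool", "body": {
  "moves": [
    [[18, -29, 0, 0], [18, -29, 0, 0], [18, -29, 0, 0], [18, -29, 0, 0], [18, -29, 0, 0], [18, -29, 0, 0], [18, -29, 0, 0], [18, -29, 0, 0], [18, -29, 0, 0], [0, 0, 0, 0], [0, 0, 0, 0]]
  ]
}}

```text
time_s: 5.88
ee_pos: [0.6325, 0.0391, 0.1096]
orientation: [0.007, 0.998, -0.064, 0.005]
force: [0.1, -0.1, -0.5]
opening: 0.201
```

Run:
```python
from h import *
go(.6496,.0603,.1,-5.7)
```

```text
t 5.88 tcp [0.6325 0.0391 0.1096] yaw -7.28 tool z [ 0.01  -0.014 -1.   ] | shift [ 14.2 -23.3   9.5] turn -1.6 F [ 0.1 -0.1 -0.5] open 0.201 q6 91
```

Request:
{"method": "servo_tool", "body": {
  "moves": [
    [[14, -23, 0, -2], [0, 0, 0, 0], [0, 0, 0, 0]]
  ]
}}

```text
time_s: 6.13
ee_pos: [0.6485, 0.0594, 0.1082]
orientation: [0.007, 0.999, -0.049, 0.004]
force: [0.6, -1.1, -1.0]
opening: 0.203
```

```bash
cat >> h.py <<'E'
def pads(name,vmin=115,cam="wrist"):
    m,f=model(cam); p,d=viewer.camera(cam); P=cloud(m,f,d)
    cv2.imwrite(f"pics/{name}.png",p[:,:,::-1]); hsv=cv2.cvtColor(p,cv2.COLOR_RGB2HSV)
    mk=((P[...,2]>.012)&(P[...,2]<.0235)&(hsv[...,2]>vmin)).astype(np.uint8)
    mk=cv2.morphologyEx(mk,cv2.MORPH_OPEN,np.ones((3,3),np.uint8)); mk=cv2.morphologyEx(mk,cv2.MORPH_CLOSE,np.ones((7,7),np.uint8))
    for c in cv2.findContours(mk,cv2.RETR_EXTERNAL,cv2.CHAIN_APPROX_NONE)[0]:
        if cv2.contourArea(c)<600: continue
        q=plane(m,f,c[:,0,0],c[:,0,1],.018)[:,:2]
        r=cv2.minAreaRect((q*1000).astype(np.float32)); print("pad",c[:,0].mean(0).round(),[np.round(x,1) for x in r])
    pz=P[...,2][mk>0]; print("pad z",np.nanmedian(pz).round(4))
E
python3 - <<'E'
from h import *
go(.6496,.0603,.1,-5.7)
pads("p1")
E
```

```text
t 6.13 tcp [0.6485 0.0594 0.1082] yaw -5.58 tool z [ 0.006 -0.014 -1.   ] | shift [ 1.  -1.1  8.2] turn 0.1 F [ 0.6 -1.1 -1. ] open 0.203 q6 91
pad [506. 197.] [array([ 624.7, -171.1]), array([71.6, 17.2]), np.float64(8.5)]
pad [340. 188.] [array([644.8, -11.3]), array([248. ,  96.1]), np.float64(83.7)]
pad [267.  18.] [array([785.9,  32.6]), array([116.5,  37.9]), np.float64(84.7)]
pad z 0.018
```

View pics/p1.png

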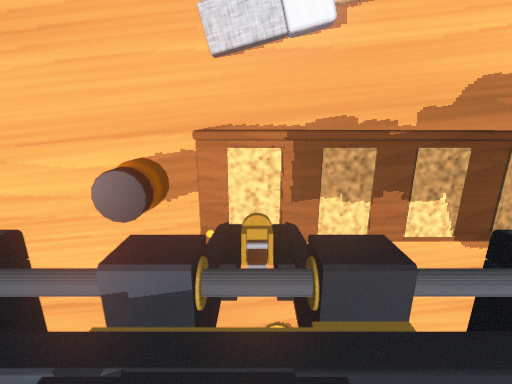

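Run:
```python
from h import *
pads("p1b",185)
```

```text
pad [439. 184.] [array([ 634. , -108.6]), array([47.7, 85.3]), np.float64(83.9)]
pad [346. 186.] [array([643.6, -24.3]), array([48.4, 82.6]), np.float64(84.0)]
pad [243. 183.] [array([659.3,  68.6]), array([84.8, 71.8]), np.float64(84.1)]
pad [266.  17.] [array([786.7,  33.8]), array([114.2,  36.4]), np.float64(84.7)]
pad z 0.0184
```

Request:
{"method": "servo_tool", "body": {
  "moves": [
    [[2, -1, 20, 0], [0, 0, 20, 0], [0, 0, 20, 0], [0, 0, 12, 0], [0, 0, 0, 0]]
  ]
}}

```text
time_s: 6.65
ee_pos: [0.6503, 0.0541, 0.0362]
orientation: [0.007, 0.999, -0.053, 0.005]
force: [-0.4, -0.4, -0.8]
opening: 0.203
```

Run:
```python
from h import *
go(.6504,.0605,.0225,-5.9)
```

```text
t 6.65 tcp [0.6503 0.0541 0.0362] yaw -6.1 tool z [ 0.01  -0.015 -1.   ] | shift [-0.7 -6.5 13.6] turn -0.2 F [-0.4 -0.4 -0.8] open 0.203 q6 91
```

Request:
{"method": "servo_tool", "body": {
  "moves": [
    [[0, -6, 5, 0], [0, 0, 4, 0], [0, 0, 3, 0], [0, 0, 0, 0]]
  ]
}}

```text
time_s: 6.98
ee_pos: [0.6518, 0.0594, 0.0256]
orientation: [0.007, 0.998, -0.054, 0.006]
force: [0.6, 0.6, -1.6]
opening: 0.202
```

Run:
```python
from h import *
go(.6504,.0605,.0225,-5.9)
```

```text
t 6.98 tcp [0.6518 0.0594 0.0256] yaw -6.23 tool z [ 0.012 -0.015 -1.   ] | shift [-1.5 -1.   3.1] turn -0.3 F [ 0.6  0.6 -1.6] open 0.202 q6 92
```

Request:
{"method": "servo_tool", "body": {
  "moves": [
    [[-2, -1, 2, 0], [0, 0, 1, 0], [0, 0, 0, 0]]
  ]
}}

```text
time_s: 7.23
ee_pos: [0.6504, 0.0608, 0.0238]
orientation: [0.007, 0.998, -0.054, 0.008]
force: [-0.4, -0.9, -0.3]
opening: 0.203
```

Run:
```python
from h import *
go(.6504,.0605,.0225,-5.9)
```

```text
t 7.23 tcp [0.6504 0.0608 0.0238] yaw -6.22 tool z [ 0.015 -0.015 -1.   ] | shift [-0.   0.2  1.3] turn -0.3 F [-0.4 -0.9 -0.3] open 0.203 q6 92
```

Request:
{"method": "servo_tool", "body": {
  "moves": [
    [[0, 0, 2, 0], [0, 0, 0, 0]]
  ]
}}

```text
time_s: 7.4
ee_pos: [0.6509, 0.0608, 0.0224]
orientation: [0.007, 0.998, -0.054, 0.008]
force: [0.7, 0.7, -1.0]
opening: 0.2
```

Request:
{"method": "servo_tool", "body": {
  "moves": [
    [[0, 0, 0, 0], [0, 0, 0, 0], [0, 0, 0, 0]]
  ],
  "fingers": 0.65
}}

```text
time_s: 7.65
ee_pos: [0.6512, 0.0607, 0.0228]
orientation: [0.007, 0.998, -0.054, 0.009]
force: [0.0, 0.2, 0.2]
opening: 0.35
```

Request:
{"method": "servo_tool", "body": {
  "moves": [
    [[0, 0, -15, 0], [0, 0, -25, 0], [0, 0, -30, 0], [0, 0, -30, 0], [0, 0, 0, 0], [0, 0, 0, 0]]
  ]
}}

```text
time_s: 8.15
ee_pos: [0.6485, 0.0622, 0.1255]
orientation: [0.007, 0.998, -0.054, 0.007]
force: [-0.3, 0.5, -1.1]
opening: 0.354
```

Run:
```python
from h import *
axis("tp",.017,.6504,.0605,-5.9,.03,.018)
go(.430,.243,.17,65)
```

```text
sole 113 along [-12.8  15.8] across [-7.7  8.4]
walltop brass 139 along [-9.5  9.5] across [-8.4  9.4]
top all 344 along [-12.2   9.3] across [-8.4  9.4]
t 8.2 tcp [0.6489 0.0622 0.1259] yaw -6.23 tool z [ 0.014 -0.015 -1.   ] | shift [-236.5 -155.3  -49.9] turn -71.2 F [ 0.8 -0.   0.8] open 0.348 q6 92
```

View pics/tp.png

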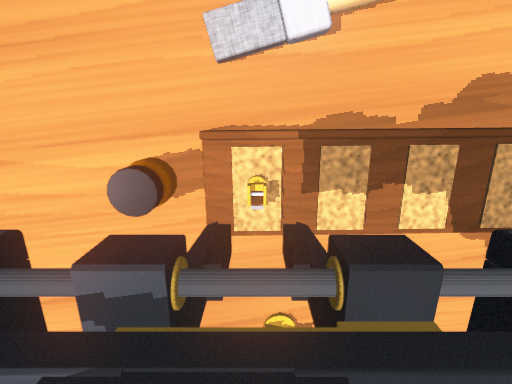

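Request:
{"method": "servo_tool", "body": {
  "moves": [
    [[-24, -16, -5, 0], [-24, -16, -5, 0], [-24, -16, -5, 0], [-24, -16, -5, 0], [-24, -16, -5, 0], [-24, -16, -5, 0], [-24, -16, -5, 0], [-24, -16, -5, 0], [-24, -16, -5, 0], [-20, -12, -5, 0], [0, 0, 0, -7], [0, 0, 0, -7], [0, 0, 0, -7], [0, 0, 0, -7], [0, 0, 0, -7], [0, 0, 0, -7], [0, 0, 0, -7], [0, 0, 0, -7], [0, 0, 0, -7], [0, 0, 0, -7]]
  ],
  "fingers": 0.4
}}

```text
time_s: 9.87
ee_pos: [0.4117, 0.2492, 0.1521]
orientation: [0.004, 0.843, 0.538, -0.013]
force: [-0.2, 0.2, -0.2]
opening: 0.6
```

Run:
```python
from h import *
look("small1",.021,.046,.024,.43,.243)
go(.430,.243,.1,65)
```

```text
bench 0.0006
upper pts 628 [array([428.7, 243.4]), array([31.3, 24.2]), np.float64(41.3)] zmax 0.0236
all pts 868 [array([435.1, 254.5]), array([ 79.8, 111.8]), np.float64(57.1)]
px [(array([275., 175.]), np.int32(841))]
top pts 389 [array([428.7, 243.3]), array([31.1, 24.2]), np.float64(41.7)]
t 9.92 tcp [0.4116 0.2492 0.152 ] yaw 65.48 tool z [-0.018 -0.022 -1.   ] | shift [ 3.4 19.7 51.8] turn 0.5 F [-0.1  0.2 -0.3] open 0.597 q6 43
```

View pics/small1.png

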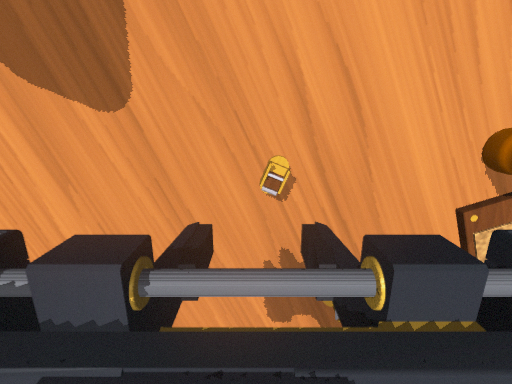

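Request:
{"method": "servo_tool", "body": {
  "moves": [
    [[3, 20, 20, 0], [0, 0, 20, 6], [0, 0, 20, 6], [0, 0, 10, 6], [0, 0, 0, 6], [0, 0, 0, 0], [0, 0, 0, 0]]
  ]
}}

```text
time_s: 10.5
ee_pos: [0.4287, 0.241, 0.0741]
orientation: [0.007, 0.941, 0.338, -0.015]
force: [-0.0, -1.3, -1.1]
opening: 0.598
```

Run:
```python
from h import *
go(.4287,.2434,.1,41.5)
look("small2",.021,.046,.024,.43,.243)
axis("small3",.021,.4287,.2434,41.5,.035)
```

```text
t 10.5 tcp [0.4287 0.241  0.0741] yaw 39.54 tool z [-0.024 -0.024 -0.999] | shift [  0.6  -1.8 -25.9] turn -2.0 F [-0.  -1.3 -1.1] open 0.598 q6 67
bench 0.0006
upper pts 1118 [array([428.7, 243.5]), array([32.2, 24. ]), np.float64(42.0)] zmax 0.0236
all pts 1496 [array([439.1, 260.2]), array([82.5, 68.1]), np.float64(6.7)]
px [(array([254., 197.]), np.int32(1484))]
top pts 676 [array([428.8, 243.5]), array([32.2, 23.9]), np.float64(42.5)]
sole 275 along [15.1 24.8] across [-10.7  10.8]
walltop brass 247 along [-11.2  15.7] across [-12.   11.7]
top all 725 along [-14.7  15.6] across [-11.9  11.7]
```

Request:
{"method": "servo_tool", "body": {
  "moves": [
    [[2, -1, 15, -2], [0, 0, 15, 0], [0, 0, 15, 0], [0, 0, 10, 0], [0, 0, 0, 0]]
  ]
}}

```text
time_s: 11.02
ee_pos: [0.4306, 0.2428, 0.02]
orientation: [0.007, 0.933, 0.36, -0.011]
force: [0.0, -0.0, 0.3]
opening: 0.599
```

Run:
```python
from h import *
go(.4302,.2447,.0035,42)
```

```text
t 11.02 tcp [0.4306 0.2428 0.02  ] yaw 42.14 tool z [-0.016 -0.021 -1.   ] | shift [ 1.4 -1.8 16.5] turn 0.1 F [ 0.  -0.   0.3] open 0.599 q6 65
```

Request:
{"method": "servo_tool", "body": {
  "moves": [
    [[1, -2, 8, 0], [0, 0, 6, 0], [0, 0, 3, 0], [0, 0, 0, 0]]
  ]
}}

```text
time_s: 11.35
ee_pos: [0.4306, 0.2452, 0.003]
orientation: [0.007, 0.933, 0.36, -0.01]
force: [0.0, -0.7, -0.4]
opening: 0.595
```

Run:
```python
from h import *
go(.4302,.2447,.0035,42)
```

```text
t 11.35 tcp [0.4306 0.2452 0.003 ] yaw 42.24 tool z [-0.014 -0.021 -1.   ] | shift [-0.6  0.1 -0.5] turn 0.2 F [ 0.  -0.7 -0.4] open 0.595 q6 65
```

Grip, then lift.

Request:
{"method": "servo_tool", "body": {
  "moves": [
    [[0, 0, 0, 0], [0, 0, 0, 0], [0, 0, 0, 0], [0, 0, 0, 0], [0, 0, 0, 0], [0, 0, 0, 0], [0, 0, 0, 0], [0, 0, 0, 0]]
  ],
  "fingers": 1.0,
  "squeeze": 18
}}

```text
time_s: 12.02
ee_pos: [0.4313, 0.2454, 0.0042]
orientation: [0.007, 0.933, 0.36, -0.009]
force: [-0.3, -0.3, -1.3]
opening: 0.271
```

Run:
```python
from h import *
go(.4302,.2447,.0035,42)
```

```text
t 12.02 tcp [0.4313 0.2454 0.0042] yaw 42.25 tool z [-0.012 -0.02  -1.   ] | shift [-1.2 -0.2  0.7] turn 0.2 F [-0.3 -0.3 -1.3] open 0.271 q6 65
```

Request:
{"method": "servo_tool", "body": {
  "moves": [
    [[0, 0, -20, 0], [0, 0, -30, 0], [0, 0, -30, 0], [0, 0, -30, 0], [0, 0, 0, 7], [0, 0, 0, 7], [0, 0, 0, 7], [0, 0, 0, 7], [0, 0, 0, 7], [0, 0, 0, 7], [0, 0, 0, 6], [0, 0, 0, 0]]
  ]
}}

```text
time_s: 13.02
ee_pos: [0.4315, 0.2473, 0.1194]
orientation: [0.011, 0.998, -0.064, -0.006]
force: [-0.0, -0.9, -0.1]
opening: 0.269
```

Run:
```python
from h import *
go(.6416,-.0244,.11,-5.9)
```

```text
t 13.02 tcp [0.4315 0.2473 0.1194] yaw -7.32 tool z [-0.014 -0.021 -1.   ] | shift [243.1 242.5  12. ] turn -1.4 F [-0.  -0.9 -0.1] open 0.269 q6 115
```

Request:
{"method": "servo_tool", "body": {
  "moves": [
    [[20, 20, 0, 0], [24, 24, 0, 0], [24, 24, 0, 0], [24, 24, 0, 0], [24, 24, 0, 0], [24, 24, 0, 0], [24, 24, 0, 0], [24, 24, 0, 0], [24, 24, 0, 0], [24, 24, 0, -1], [0, 0, 0, 0], [0, 0, 0, 0]]
  ]
}}

```text
time_s: 14.02
ee_pos: [0.6471, -0.0262, 0.1189]
orientation: [0.01, 0.999, -0.031, -0.009]
force: [-0.0, 0.4, -1.1]
opening: 0.273
```

Run:
```python
from h import *
go(.6428,-.0244,.0225,-5.9)
```

```text
t 14.02 tcp [ 0.6471 -0.0262  0.1189] yaw -3.58 tool z [-0.018 -0.02  -1.   ] | shift [-2.8 -3.6 96.4] turn 2.3 F [-0.   0.4 -1.1] open 0.273 q6 82
```

Request:
{"method": "servo_tool", "body": {
  "moves": [
    [[-3, -4, 20, 2], [0, 0, 22, 0], [0, 0, 20, 0], [0, 0, 15, 0], [0, 0, 0, 0]]
  ]
}}

```text
time_s: 14.43
ee_pos: [0.6415, -0.0212, 0.0396]
orientation: [0.01, 0.999, -0.043, -0.008]
force: [-0.9, 0.2, -2.2]
opening: 0.27
```

Run:
```python
from h import *
go(.6428,-.0244,.0225,-5.9)
```

```text
t 14.43 tcp [ 0.6415 -0.0212  0.0396] yaw -4.91 tool z [-0.018 -0.02  -1.   ] | shift [ 1.8  2.7 17.1] turn 1.0 F [-0.9  0.2 -2.2] open 0.27 q6 84
```

Request:
{"method": "servo_tool", "body": {
  "moves": [
    [[1, 3, 6, 1], [0, 0, 5, 0], [0, 0, 3, 0], [0, 0, 0, 0]]
  ]
}}

```text
time_s: 14.77
ee_pos: [0.6421, -0.0233, 0.0266]
orientation: [0.011, 0.999, -0.05, -0.007]
force: [0.5, 0.0, -0.7]
opening: 0.272
```

Run:
```python
from h import *
go(.6428,-.0244,.0225,-5.9)
```

```text
t 14.77 tcp [ 0.6421 -0.0233  0.0266] yaw -5.71 tool z [-0.016 -0.02  -1.   ] | shift [0.8 1.  4.2] turn 0.2 F [ 0.5  0.  -0.7] open 0.272 q6 84
```

Request:
{"method": "servo_tool", "body": {
  "moves": [
    [[0, 1, 3, 0], [0, 0, 2, 0], [0, 0, 0, 0]]
  ]
}}

```text
time_s: 15.02
ee_pos: [0.6427, -0.0245, 0.0228]
orientation: [0.011, 0.999, -0.049, -0.006]
force: [-0.1, -0.7, -2.4]
opening: 0.27
```

Run:
```python
from h import *
go(.6428,-.0244,.0225,-5.9)
```

```text
t 15.02 tcp [ 0.6427 -0.0245  0.0228] yaw -5.67 tool z [-0.013 -0.021 -1.   ] | shift [ 0.1 -0.1  0.3] turn 0.2 F [-0.1 -0.7 -2.4] open 0.27 q6 84
```

Request:
{"method": "servo_tool", "body": {
  "moves": [
    [[0, 0, 1, 0], [0, 0, 0, 0]]
  ]
}}

```text
time_s: 15.18
ee_pos: [0.6431, -0.0246, 0.0225]
orientation: [0.011, 0.999, -0.049, -0.006]
force: [0.1, 0.5, -1.2]
opening: 0.272
```

Request:
{"method": "servo_tool", "body": {
  "moves": [
    [[0, 0, 0, 0], [0, 0, 0, 0], [0, 0, 0, 0]]
  ],
  "fingers": 0.58
}}

```text
time_s: 15.43
ee_pos: [0.6436, -0.0248, 0.0232]
orientation: [0.011, 0.999, -0.049, -0.005]
force: [-0.3, 0.4, 0.5]
opening: 0.417
```

Request:
{"method": "servo_tool", "body": {
  "moves": [
    [[0, 0, -15, 0], [0, 0, -25, 0], [0, 0, -30, 0], [0, 0, -30, 0], [0, 0, 0, 0], [0, 0, 0, 0]]
  ]
}}

```text
time_s: 15.93
ee_pos: [0.644, -0.0225, 0.1261]
orientation: [0.011, 0.999, -0.049, -0.006]
force: [0.3, -0.1, -1.4]
opening: 0.418
```

Run:
```python
from h import *
axis("sp",.021,.6416,-.0244,-5.9,.035,.018)
go(.432,-.079,.15,0)
```

```text
sole 194 along [14.  23.2] across [-10.   11.2]
walltop brass 193 along [-12.4  14.1] across [-11.7  12. ]
top all 551 along [-16.7  13.7] across [-11.7  12. ]
t 15.98 tcp [ 0.6443 -0.0225  0.1265] yaw -5.67 tool z [-0.013 -0.021 -1.   ] | shift [-205.9   77.7  -19.6] turn -5.7 F [0.5 0.2 0.6] open 0.416 q6 84
```

View pics/sp.png

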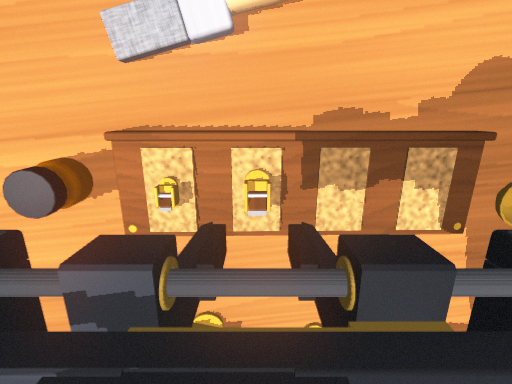

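Request:
{"method": "servo_tool", "body": {
  "moves": [
    [[-25, 10, -3, 0], [-30, 11, -3, 0], [-30, 11, -3, 0], [-30, 11, -3, 0], [-30, 11, -3, 0], [-30, 11, -3, 0], [-30, 11, -3, 0], [0, 0, 0, 0], [0, 0, 0, 0]]
  ],
  "fingers": 0.3
}}

```text
time_s: 16.73
ee_pos: [0.419, -0.0769, 0.1413]
orientation: [0.008, 0.999, -0.049, -0.013]
force: [0.6, -0.3, 0.1]
opening: 0.699
```

Run:
```python
from h import *
look("med1",.026,.06,.03,.432,-.079)
go(.432,-.079,.1,-5)
```

```text
bench 0.0006
upper pts 1087 [array([429.6, -78.7]), array([40.1, 29.9]), np.float64(7.9)] zmax 0.0292
all pts 1490 [array([432.9, -88.8]), array([97.6, 74. ]), np.float64(85.5)]
px [(array([254., 170.]), np.int32(1472))]
top pts 579 [array([429.4, -78.7]), array([39.7, 29.9]), np.float64(7.9)]
t 16.78 tcp [ 0.4191 -0.0768  0.1411] yaw -5.58 tool z [-0.028 -0.015 -0.999] | shift [14.1  0.2 40.8] turn -0.6 F [ 1.1  0.4 -0.3] open 0.696 q6 71
```

View pics/med1.png

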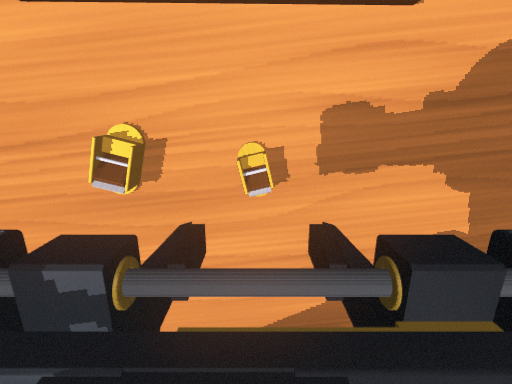

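Medium seen at (254,170), axis about 8°, nose away from the gripper; the large one at (117,158).

Request:
{"method": "servo_tool", "body": {
  "moves": [
    [[12, 0, 20, -6], [0, 0, 20, -7], [0, 0, 15, 0], [0, 0, 0, 0], [0, 0, 0, 0]]
  ]
}}

```text
time_s: 17.2
ee_pos: [0.4336, -0.0784, 0.0821]
orientation: [0.007, 0.997, 0.071, -0.014]
force: [-0.4, -0.5, -0.4]
opening: 0.698
```

Run:
```python
from h import *
go(.4316,-.0787,.07,7.9)
axis("med2",.026,.4296,-.0787,7.9,.042)
look("med3",.026,.06,.03,.432,-.079)
```

```text
t 17.2 tcp [ 0.4336 -0.0784  0.0821] yaw 8.15 tool z [-0.028 -0.015 -0.999] | shift [-1.6 -0.1 12.2] turn 0.2 F [-0.4 -0.5 -0.4] open 0.698 q6 58
sole 391 along [19.6 31.4] across [-13.4  13.2]
walltop brass 297 along [-15.5  19.5] across [-14.8  14.7]
top all 974 along [-18.7  19.5] across [-14.8  14.7]
bench 0.0005
upper pts 1686 [array([429.8, -78.7]), array([39.7, 30.1]), np.float64(7.9)] zmax 0.0292
all pts 2274 [array([443.6, -67.2]), array([69.5, 83.7]), np.float64(6.0)]
px [(array([256., 201.]), np.int32(2263))]
top pts 866 [array([429.7, -78.7]), array([39.6, 30.1]), np.float64(8.3)]
```

Request:
{"method": "servo_tool", "body": {
  "moves": [
    [[-2, 0, 20, 0], [0, 0, 20, 0], [0, 0, 15, 0], [0, 0, 8, 0], [0, 0, 0, 0]]
  ]
}}

```text
time_s: 17.72
ee_pos: [0.4341, -0.081, 0.0221]
orientation: [0.009, 0.997, 0.07, -0.009]
force: [0.1, -0.2, -0.3]
opening: 0.7
```

Run:
```python
from h import *
go(.4314,-.0785,.005,8)
```

```text
t 17.72 tcp [ 0.4341 -0.081   0.0221] yaw 8.05 tool z [-0.017 -0.02  -1.   ] | shift [-2.  -3.1 17.1] turn 0.0 F [ 0.1 -0.2 -0.3] open 0.7 q6 59
```

Request:
{"method": "servo_tool", "body": {
  "moves": [
    [[-2, -3, 8, 0], [-1, 0, 6, 0], [0, 0, 2, 0], [0, 0, 0, 0]]
  ]
}}

```text
time_s: 18.05
ee_pos: [0.4318, -0.079, 0.007]
orientation: [0.011, 0.997, 0.07, -0.007]
force: [-0.0, 0.5, 0.6]
opening: 0.702
```

Request:
{"method": "servo_tool", "body": {
  "moves": [
    [[0, 0, 0, 0], [0, 0, 0, 0], [0, 0, 0, 0], [0, 0, 0, 0], [0, 0, 0, 0], [0, 0, 0, 0], [0, 0, 0, 0], [0, 0, 0, 0]]
  ],
  "fingers": 1.0,
  "squeeze": 22
}}

```text
time_s: 18.72
ee_pos: [0.4325, -0.0793, 0.0082]
orientation: [0.011, 0.997, 0.07, -0.006]
force: [0.1, -0.7, -0.4]
opening: 0.338
```

Run:
```python
from h import *
go(.4314,-.0785,.005,8)
```

```text
t 18.72 tcp [ 0.4325 -0.0793  0.0082] yaw 8.03 tool z [-0.011 -0.023 -1.   ] | shift [-1.  -1.   3.2] turn 0.0 F [ 0.1 -0.7 -0.4] open 0.338 q6 59
```

Request:
{"method": "servo_tool", "body": {
  "moves": [
    [[0, 0, -20, 0], [0, 0, -30, 0], [0, 0, -30, 0], [0, 0, -25, 0], [0, 0, 0, 7], [0, 0, 0, 7], [0, 0, 0, 0]]
  ]
}}

```text
time_s: 19.3
ee_pos: [0.4325, -0.0762, 0.1175]
orientation: [0.011, 0.998, -0.057, -0.007]
force: [-0.7, -0.2, -2.2]
opening: 0.339
```

Run:
```python
from h import *
go(.634,-.109,.1,-5.9)
```

```text
t 19.3 tcp [ 0.4325 -0.0762  0.1175] yaw -6.51 tool z [-0.014 -0.021 -1.   ] | shift [204.1   9.4  15.2] turn -0.6 F [-0.7 -0.2 -2.2] open 0.339 q6 73
```

Request:
{"method": "servo_tool", "body": {
  "moves": [
    [[25, 1, 0, 0], [30, 2, 0, 0], [30, 2, 0, 0], [30, 1, 0, 0], [30, 1, 0, 0], [30, 1, 0, 0], [27, 1, 0, 0], [0, 0, 0, 0], [0, 0, 0, 0]]
  ]
}}

```text
time_s: 20.05
ee_pos: [0.6373, -0.1053, 0.107]
orientation: [0.009, 0.999, -0.04, -0.013]
force: [-0.6, 0.3, -3.2]
opening: 0.337
```

Run:
```python
from h import *
go(.634,-.109,.0265,-5.9)
```

```text
t 20.05 tcp [ 0.6373 -0.1053  0.107 ] yaw -4.56 tool z [-0.026 -0.017 -1.   ] | shift [-1.   2.4 80.6] turn 1.3 F [-0.6  0.3 -3.2] open 0.337 q6 76
```

Request:
{"method": "servo_tool", "body": {
  "moves": [
    [[-1, 2, 20, 1], [0, 0, 20, 0], [0, 0, 15, 0], [0, 0, 8, 0], [0, 0, 0, 0]]
  ]
}}

```text
time_s: 20.47
ee_pos: [0.6307, -0.1076, 0.0404]
orientation: [0.008, 0.999, -0.043, -0.015]
force: [-0.2, -0.3, -2.2]
opening: 0.338
```

Run:
```python
from h import *
go(.634,-.109,.0265,-5.9)
```

```text
t 20.47 tcp [ 0.6307 -0.1076  0.0404] yaw -4.95 tool z [-0.031 -0.015 -0.999] | shift [ 3.9  0.9 13.8] turn 0.9 F [-0.2 -0.3 -2.2] open 0.338 q6 76
```

Request:
{"method": "servo_tool", "body": {
  "moves": [
    [[4, 1, 5, 1], [0, 0, 4, 0], [0, 0, 2, 0], [0, 0, 0, 0]]
  ]
}}

```text
time_s: 20.8
ee_pos: [0.6346, -0.1094, 0.0305]
orientation: [0.009, 0.999, -0.052, -0.014]
force: [-0.4, -0.5, -1.2]
opening: 0.339
```

Run:
```python
from h import *
go(.634,-.109,.0265,-5.9)
```

```text
t 20.8 tcp [ 0.6346 -0.1094  0.0305] yaw -5.94 tool z [-0.029 -0.016 -0.999] | shift [-0.5 -0.4  4. ] turn -0.0 F [-0.4 -0.5 -1.2] open 0.339 q6 77
```

Request:
{"method": "servo_tool", "body": {
  "moves": [
    [[0, 0, 3, 0], [0, 0, 2, 0], [0, 0, 0, 0]]
  ]
}}

```text
time_s: 21.05
ee_pos: [0.6351, -0.1097, 0.0266]
orientation: [0.009, 0.999, -0.051, -0.013]
force: [-0.5, -0.2, -1.3]
opening: 0.337
```

Run:
```python
from h import *
go(.634,-.109,.0265,-5.9)
```

```text
t 21.05 tcp [ 0.6351 -0.1097  0.0266] yaw -5.91 tool z [-0.026 -0.017 -1.   ] | shift [-1.2 -0.6  0.1] turn -0.0 F [-0.5 -0.2 -1.3] open 0.337 q6 77
```

Request:
{"method": "servo_tool", "body": {
  "moves": [
    [[-2, -1, 1, 0], [0, 0, 0, 0]]
  ]
}}

```text
time_s: 21.22
ee_pos: [0.6341, -0.1089, 0.0266]
orientation: [0.01, 0.999, -0.051, -0.011]
force: [0.3, 0.1, -0.7]
opening: 0.339
```

Request:
{"method": "servo_tool", "body": {
  "moves": [
    [[0, 0, 0, 0], [0, 0, 0, 0], [0, 0, 0, 0]]
  ],
  "fingers": 0.5
}}

```text
time_s: 21.47
ee_pos: [0.6341, -0.1088, 0.0271]
orientation: [0.01, 0.999, -0.051, -0.011]
force: [-0.1, 0.4, 0.1]
opening: 0.498
```

Request:
{"method": "servo_tool", "body": {
  "moves": [
    [[0, 0, -15, 0], [0, 0, -25, 0], [0, 0, -30, 0], [0, 0, -30, 0], [0, 0, 0, 0], [0, 0, 0, 0]]
  ]
}}

```text
time_s: 21.97
ee_pos: [0.6354, -0.1064, 0.1298]
orientation: [0.009, 0.999, -0.051, -0.013]
force: [-0.9, -0.3, -1.4]
opening: 0.501
```

Run:
```python
from h import *
axis("mp",.026,.633,-.1089,-5.9,.042,.018)
go(.455,.058,.15,5)
```

```text
sole 304 along [17.6 29.7] across [-12.9  14. ]
walltop brass 258 along [-16.9  17.8] across [-14.4  15.4]
top all 769 along [-21.8  17.4] across [-14.3  15.3]
t 22.02 tcp [ 0.6357 -0.1065  0.1303] yaw -5.89 tool z [-0.026 -0.017 -1.   ] | shift [-197.1 -144.7  -17.8] turn -10.9 F [ 0.8 -0.4  1.5] open 0.501 q6 77
```

View pics/mp.png

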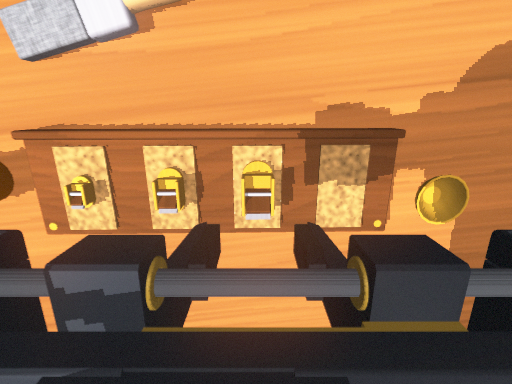

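Medium sits centred on pad 3 (257,190). Now the large one.

Request:
{"method": "servo_tool", "body": {
  "moves": [
    [[-22, -16, -3, 0], [-25, -19, -3, 0], [-25, -19, -3, 0], [-25, -18, -3, 0], [-25, -18, -3, 0], [-25, -18, -3, 0], [-25, -18, -3, 0], [-24, -18, 0, 0], [0, 0, 0, -7], [0, 0, 0, -7], [0, 0, 0, -7], [0, 0, 0, 0]]
  ],
  "fingers": 0.15
}}

```text
time_s: 23.02
ee_pos: [0.4404, 0.065, 0.1423]
orientation: [0.003, 0.99, 0.136, -0.024]
force: [-0.4, -0.1, -0.6]
opening: 0.849
```

Run:
```python
from h import *
look("lar1",.031,.076,.038,.456,.058)
go(.455,.058,.1,15)
```

```text
bench 0.0006
upper pts 1800 [array([454.1,  60.2]), array([38. , 49.6]), np.float64(69.5)] zmax 0.0343
all pts 2514 [array([456.5,  68.3]), array([107.1,  95.8]), np.float64(15.8)]
px [(array([267., 167.]), np.int32(2500))]
top pts 818 [array([454.1,  60.2]), array([38. , 49.5]), np.float64(69.7)]
t 23.07 tcp [0.4404 0.0649 0.1422] yaw 15.29 tool z [-0.046 -0.013 -0.999] | shift [14.3 10.5 41.6] turn 0.3 F [-0.9 -0.2  0.3] open 0.848 q6 69
```

View pics/lar1.png

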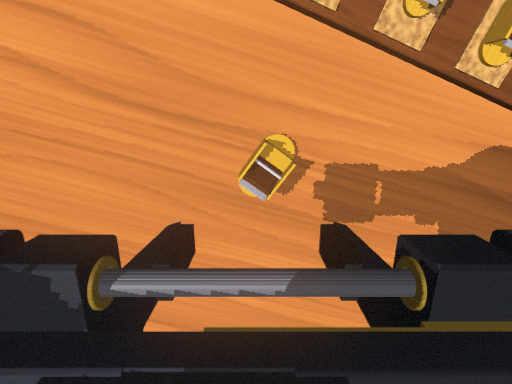

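Request:
{"method": "servo_tool", "body": {
  "moves": [
    [[14, 10, 15, 7], [0, 0, 15, 7], [0, 0, 10, 7], [0, 0, 5, 7], [0, 0, 0, 7], [0, 0, 0, 0]]
  ]
}}

```text
time_s: 23.57
ee_pos: [0.4545, 0.0574, 0.0917]
orientation: [0.011, 0.982, -0.186, -0.023]
force: [-0.2, 1.1, 0.2]
opening: 0.848
```

Run:
```python
from h import *
go(.455,.060,.08,-20.4)
axis("lar2",.031,.4541,.0602,-20.4,.055)
look("lar3",.031,.076,.038,.456,.058)
```

```text
t 23.57 tcp [0.4545 0.0574 0.0917] yaw -21.51 tool z [-0.05  -0.012 -0.999] | shift [-0.  -2.9 11.6] turn -1.1 F [-0.2  1.1  0.2] open 0.848 q6 105
sole 589 along [24.7 39.7] across [-17.   17.1]
walltop brass 380 along [-19.5  24.9] across [-18.3  18.7]
top all 1270 along [-23.6  24.2] across [-18.3  18.7]
bench 0.0005
upper pts 2511 [array([454.3,  60.1]), array([38., 50.]), np.float64(69.4)] zmax 0.0346
all pts 3446 [array([463.6,  56.1]), array([84.1, 70.6]), np.float64(77.6)]
px [(array([251., 193.]), np.int32(3440))]
top pts 1105 [array([454.2,  60.2]), array([38. , 49.7]), np.float64(69.2)]
```

Request:
{"method": "servo_tool", "body": {
  "moves": [
    [[2, -3, 10, -1], [0, 0, 10, 0], [0, 0, 10, 0], [0, 0, 10, 0], [0, 0, 10, 0], [0, 0, 0, 0]]
  ]
}}

```text
time_s: 24.17
ee_pos: [0.4565, 0.0594, 0.038]
orientation: [0.01, 0.986, -0.165, -0.022]
force: [-0.5, 0.0, -0.1]
opening: 0.852
```

Run:
```python
from h import *
go(.4562,.0594,.006,-20.6)
```

```text
t 24.17 tcp [0.4565 0.0594 0.038 ] yaw -19.06 tool z [-0.046 -0.013 -0.999] | shift [ 1.  -0.8 31.9] turn 1.5 F [-0.5  0.  -0.1] open 0.852 q6 103
```

Request:
{"method": "servo_tool", "body": {
  "moves": [
    [[0, 0, 0, 0], [0, 0, 0, 0], [0, 0, 0, 0], [0, 0, 0, 0], [0, 0, 0, 0], [0, 0, 0, 0], [0, 0, 0, 0], [0, 0, 0, 0], [0, 0, 0, 0], [0, 0, 0, 0], [0, 0, 0, 0], [0, 0, 0, 0], [0, 0, 0, 0], [0, 0, 0, 0], [0, 0, 0, 0], [0, 0, 0, 0], [0, 0, 0, 0], [0, 0, 0, 0], [0, 0, 0, 0], [0, 0, 0, 0]]
  ]
}}

```text
time_s: 25.83
ee_pos: [0.4579, 0.0595, 0.0394]
orientation: [0.01, 0.986, -0.163, -0.02]
force: [-1.0, 0.3, -0.9]
opening: 0.85
```

Run:
```python
from h import *
go(.4562,.0594,.006,-20.6)
```

```text
t 25.83 tcp [0.4579 0.0595 0.0394] yaw -18.79 tool z [-0.043 -0.013 -0.999] | shift [-0.3 -0.2 33.4] turn 1.8 F [-1.   0.3 -0.9] open 0.85 q6 103
```

Request:
{"method": "servo_tool", "body": {
  "moves": [
    [[0, 0, 8, 2], [0, 0, 8, 0], [0, 0, 7, 0], [0, 0, 5, 0], [0, 0, 3, 0], [0, 0, 0, 0]]
  ]
}}

```text
time_s: 26.33
ee_pos: [0.4565, 0.059, 0.0062]
orientation: [0.01, 0.984, -0.179, -0.02]
force: [-0.7, -0.9, 0.1]
opening: 0.852
```

Run:
```python
from h import *
go(.4562,.0594,.006,-20.6)
```

```text
t 26.33 tcp [0.4565 0.059  0.0062] yaw -20.7 tool z [-0.043 -0.013 -0.999] | shift [-0.4 -0.2  0.2] turn -0.1 F [-0.7 -0.9  0.1] open 0.852 q6 105
```

Request:
{"method": "servo_tool", "body": {
  "moves": [
    [[0, 0, 0, 0], [0, 0, 0, 0], [0, 0, 0, 0], [0, 0, 0, 0], [0, 0, 0, 0], [0, 0, 0, 0], [0, 0, 0, 0], [0, 0, 0, 0]]
  ],
  "fingers": 1.0,
  "squeeze": 30
}}

```text
time_s: 27.0
ee_pos: [0.457, 0.059, 0.0068]
orientation: [0.01, 0.984, -0.179, -0.019]
force: [0.6, 0.0, -1.1]
opening: 0.429
```

Run:
```python
from h import *
go(.4562,.0594,.006,-20.6)
```

```text
t 27.0 tcp [0.457  0.059  0.0068] yaw -20.65 tool z [-0.042 -0.013 -0.999] | shift [-0.8 -0.1  0.8] turn -0.0 F [ 0.6  0.  -1.1] open 0.429 q6 105
```

Request:
{"method": "servo_tool", "body": {
  "moves": [
    [[0, 0, -20, 0], [0, 0, -30, 0], [0, 0, -30, 0], [0, 0, -25, 0], [0, 0, 0, -7], [0, 0, 0, -7], [0, 0, 0, 0]]
  ]
}}

```text
time_s: 27.58
ee_pos: [0.4591, 0.0608, 0.1145]
orientation: [0.007, 0.998, -0.053, -0.024]
force: [1.0, 0.5, -3.1]
opening: 0.43
```

Run:
```python
from h import *
go(.6245,-.1935,.1,-5.9)
```

```text
t 27.58 tcp [0.4591 0.0608 0.1145] yaw -6.12 tool z [-0.049 -0.012 -0.999] | shift [192.1 235.1   9.5] turn -0.2 F [ 1.   0.5 -3.1] open 0.43 q6 90
```

Request:
{"method": "servo_tool", "body": {
  "moves": [
    [[16, 20, -2, 0], [20, 24, -2, 0], [20, 24, -2, 0], [20, 24, -2, 0], [20, 24, 0, 0], [20, 24, 0, 0], [20, 24, 0, 0], [20, 24, 0, 0], [18, 24, 0, 0], [18, 22, 0, 0], [0, 0, 0, 0], [0, 0, 0, 0]]
  ]
}}

```text
time_s: 28.58
ee_pos: [0.6216, -0.2053, 0.1044]
orientation: [0.005, 0.997, -0.076, -0.034]
force: [-0.8, 0.2, -3.4]
opening: 0.431
```

Run:
```python
from h import *
go(.6253,-.1936,.025,-5.9)
```

```text
t 28.58 tcp [ 0.6216 -0.2053  0.1044] yaw -8.71 tool z [-0.068 -0.004 -0.998] | shift [  7.2 -13.2  78.9] turn -2.8 F [-0.8  0.2 -3.4] open 0.431 q6 72
```

Request:
{"method": "servo_tool", "body": {
  "moves": [
    [[5, -13, 15, -3], [0, 0, 15, 0], [0, 0, 15, 0], [0, 0, 10, 0], [0, 0, 0, 0]]
  ]
}}

```text
time_s: 29.0
ee_pos: [0.6226, -0.1903, 0.0439]
orientation: [0.003, 0.998, -0.054, -0.037]
force: [-0.6, 1.4, -4.0]
opening: 0.433
```

Run:
```python
from h import *
go(.6253,-.1936,.025,-5.9)
```

```text
t 29.0 tcp [ 0.6226 -0.1903  0.0439] yaw -6.22 tool z [-0.074 -0.001 -0.997] | shift [ 4.4  2.8 18.6] turn -0.3 F [-0.6  1.4 -4. ] open 0.433 q6 71
```

Request:
{"method": "servo_tool", "body": {
  "moves": [
    [[4, 3, 5, 0], [0, 0, 4, 0], [0, 0, 3, 0], [0, 0, 0, 0], [0, 0, 0, 0]]
  ]
}}

```text
time_s: 29.42
ee_pos: [0.626, -0.1936, 0.0321]
orientation: [0.003, 0.998, -0.055, -0.036]
force: [0.1, -0.2, -3.3]
opening: 0.432
```

Run:
```python
from h import *
go(.6253,-.1936,.025,-5.9)
p,d=viewer.camera("side"); cv2.imwrite("pics/s1.png",cv2.resize(p[240:384,260:460,::-1],None,fx=4,fy=4))
```

```text
t 29.42 tcp [ 0.626  -0.1936  0.0321] yaw -6.35 tool z [-0.073 -0.002 -0.997] | shift [-0.2 -0.   7.1] turn -0.4 F [ 0.1 -0.2 -3.3] open 0.432 q6 71
```

View pics/s1.png

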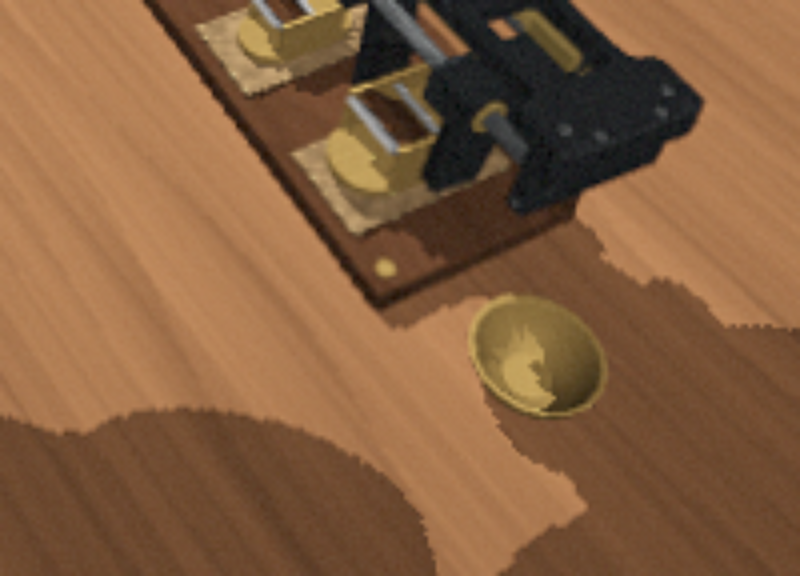

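Request:
{"method": "servo_tool", "body": {
  "moves": [
    [[0, 0, 4, 0], [0, 0, 3, 0], [0, 0, 0, 0]]
  ]
}}

```text
time_s: 29.72
ee_pos: [0.626, -0.194, 0.0259]
orientation: [0.003, 0.998, -0.055, -0.035]
force: [-0.1, 0.9, -2.9]
opening: 0.431
```

Run:
```python
from h import *
go(.6253,-.1936,.025,-5.9)
```

```text
t 29.72 tcp [ 0.626  -0.194   0.0259] yaw -6.36 tool z [-0.07  -0.003 -0.998] | shift [-0.7 -0.3  1. ] turn -0.5 F [-0.1  0.9 -2.9] open 0.431 q6 71
```

Request:
{"method": "servo_tool", "body": {
  "moves": [
    [[-1, 0, 1.5, -0.5], [0, 0, 0, 0], [0, 0, 0, 0]]
  ]
}}

```text
time_s: 29.97
ee_pos: [0.6257, -0.1942, 0.0255]
orientation: [0.004, 0.998, -0.05, -0.034]
force: [-0.6, 0.1, -4.0]
opening: 0.427
```

Run:
```python
from h import *
go(.6253,-.1936,.025,-5.9)
```

```text
t 29.97 tcp [ 0.6257 -0.1942  0.0255] yaw -5.81 tool z [-0.068 -0.004 -0.998] | shift [-0.4 -0.6  0.6] turn 0.1 F [-0.6  0.1 -4. ] open 0.427 q6 70
```

Request:
{"method": "servo_tool", "body": {
  "moves": [
    [[0, 0, 1.5, 0], [0, 0, 0, 0]]
  ]
}}

```text
time_s: 30.13
ee_pos: [0.6256, -0.1941, 0.025]
orientation: [0.004, 0.998, -0.05, -0.034]
force: [0.1, -0.6, -3.4]
opening: 0.434
```

Request:
{"method": "servo_tool", "body": {
  "moves": [
    [[0, 0, 0, 0], [0, 0, 0, 0], [0, 0, 0, 0]]
  ],
  "fingers": 0.42
}}

```text
time_s: 30.38
ee_pos: [0.6259, -0.1943, 0.0254]
orientation: [0.004, 0.998, -0.05, -0.033]
force: [-0.2, -0.5, 0.6]
opening: 0.58
```

Request:
{"method": "servo_tool", "body": {
  "moves": [
    [[0, 0, -15, 0], [0, 0, -25, 0], [0, 0, -30, 0], [0, 0, -30, 0], [0, 0, 0, 0], [0, 0, 0, 0]]
  ]
}}

```text
time_s: 30.88
ee_pos: [0.6323, -0.1939, 0.1281]
orientation: [0.004, 0.998, -0.051, -0.034]
force: [-0.6, 1.0, -0.6]
opening: 0.581
```

Run:
```python
from h import *
axis("lp",.031,.6245,-.1935,-5.9,.055,.018)
go(.45,-.1,.2)
```

```text
sole 507 along [22.9 37.9] across [-17.   17.1]
walltop brass 343 along [-21.6  22.9] across [-19.   18.8]
top all 1043 along [-24.7  22.5] across [-18.8  18.6]
t 30.93 tcp [ 0.6326 -0.194   0.1285] yaw -5.83 tool z [-0.068 -0.004 -0.998] | shift [-195.5  -74.3  -59.2] turn None F [-0.7 -0.5  1. ] open 0.579 q6 70
```

View pics/lp.png

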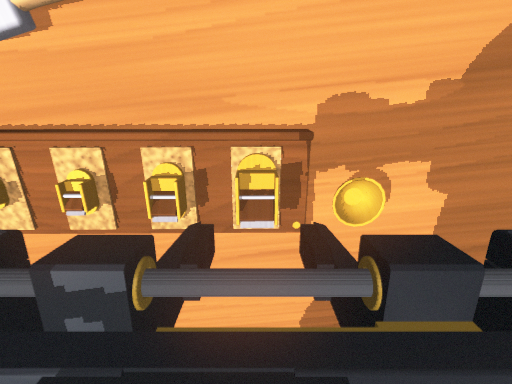

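All good on pad 4. Retreat up and back, then check with the fixed cameras.

Request:
{"method": "servo_tool", "body": {
  "moves": [
    [[0, 0, -30, 0], [0, 0, -30, 0], [-28, 0, 0, 0], [-28, 0, 0, 0], [-28, 0, 0, 0], [-28, 0, 0, 0], [-28, 0, 0, 0], [-28, 0, 0, 0], [-28, 0, 0, 0], [0, 0, 0, 0], [0, 0, 0, 0]]
  ]
}}

```text
time_s: 31.85
ee_pos: [0.4314, -0.1713, 0.1939]
orientation: [0.001, 0.998, -0.05, -0.04]
force: [-0.1, 0.3, 0.0]
opening: 0.577
```

Run:
```python
from h import *
go(.45,-.1,.2)
T=dict(tiny=(.017,.6504,.0605,32,18),small=(.021,.6416,-.0244,46,24),medium=(.026,.633,-.1089,60,30),large=(.031,.6245,-.1935,76,38))
a=np.radians(-5.9)
for n in ("scene","side"):
    m,f=model(n); p,d=viewer.camera(n); P=cloud(m,f,d)
    cv2.imwrite(f"pics/{n}F.png",p[:,:,::-1])
    Z=P[...,2]
    for k,(H,x,y,L,W) in T.items():
        D=P[...,:2]-[x,y]; mk=(np.hypot(D[...,0],D[...,1])<.04)&(Z>.018+H-.004)&(Z<.018+H+.006)
        q=(P[mk][:,:2]*1000).astype(np.float32); r=cv2.minAreaRect(q)
        print(n,k,len(q),[np.round(v,1) for v in r],"ztop",np.percentile(Z[mk],98).round(4))
    for k,(x,y,h) in dict(jar=(.67,.163,.05),dish=(.602,-.296,.014)).items():
        mk=(np.hypot(P[...,0]-x,P[...,1]-y)<.05)&(Z>.006)&(Z<.07); q=P[mk]; print(n,k,q.mean(0).round(3),q.min(0).round(3),q.max(0).round(3))
```

```text
t 31.85 tcp [ 0.4314 -0.1713  0.1939] yaw -5.81 tool z [-0.08   0.002 -0.997] | shift [ 10.8 -72.8  -7.4] turn None F [-0.1  0.3  0. ] open 0.577 q6 62
scene tiny 76 [array([649. ,  61.8]), array([17.8, 23.3]), np.float64(84.8)] ztop 0.0375
scene small 110 [array([639.9, -23.5]), array([23.8, 29.9]), np.float64(85.4)] ztop 0.0412
scene medium 149 [array([ 632.1, -107.5]), array([31.2, 39.6]), np.float64(85.6)] ztop 0.0464
scene large 197 [array([ 623. , -193.4]), array([39.6, 47.8]), np.float64(84.9)] ztop 0.0518
scene jar [0.68  0.165 0.04 ] [0.649 0.142 0.006] [0.694 0.189 0.058]
scene dish [ 0.599 -0.299  0.016] [ 0.576 -0.321  0.006] [ 0.629 -0.268  0.024]Traceback (most recent call last):
  File "<stdin>", line 12, in <module>
    return _quantile_unchecked(
        a, q, axis, out, overwrite_input, method, keepdims, weights)
    return _ureduce(a,
                    func=_quantile_ureduce_func,
    ...<5 lines>...
                    overwrite_input=overwrite_input,
                    method=method)
    r = func(a, **kwargs)
    result = _quantile(arr,
                       quantiles=q,
    ...<2 lines>...
                       out=out,
                       weights=wgt)
    slices_having_nans = np.isnan(arr[-1, ...])
                                  ~~~^^^^^^^^^
IndexError: index -1 is out of bounds for axis 0 with size 0
```

View pics/sceneF.png

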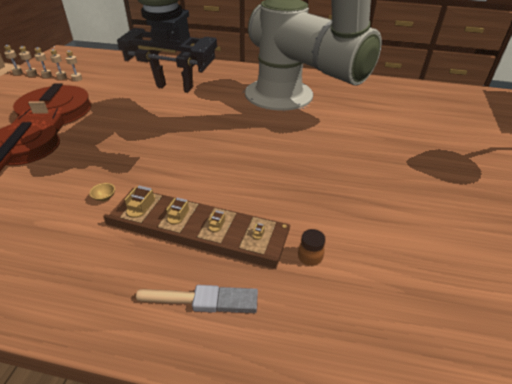

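View pics/sideF.png

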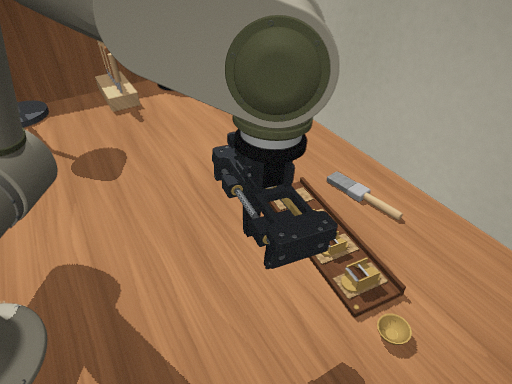

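```bash
python3 -c "
from bench import job; print(job.close_job())"
```

```text
the job is handed in; nothing more can be done
None
```

I put the four finger planes on the rack in order, and the job is handed in. The jar stood beside pad_1 and the dish beside pad_4, so tiny is on pad_1, small on pad_2, medium on pad_3 and large on pad_4.

**Position:** Wrist-camera checks after each release showed every plane within about 1 mm of its pad's centre. The last scene picture put their axes within about 1.5° of the pads' long side.

**Jar and dish:** In the scene camera they had not moved, to within about 1 mm.

**Time:** The work took about 32 s of the 120 s allowed.

**What failed or disagreed:**
- The last side-camera check did not complete. The arm hid most of the rack, and the script stopped with an error on an empty mask.
- The tool slowly tilted during the work, reaching about 4° by the last placement. The large plane was still slightly above its pad when released and dropped about 1 mm or less. It read as centred afterwards, and its top was at the right height.

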